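# Offer a kiln prop's blind socket up to the suction nozzle

## Robot

A 6-joint arm with a two-finger parallel gripper is mounted at the origin on the work surface; the furniture and walls round the work are solid. World frame = base frame: x ahead of the robot, y to its left, z up, the work surface at z = 0. Lengths are in m, angles in rad, forces in N, time in s.
With the tool pointing down it reaches from about 0.425 to 0.95 m from the base axis. Payload 3.5 kg.
Tool frame: the origin (TCP) lies on the centre line of the jaws, within the pads' length; the fingertips stand 17 mm ahead of it and the grasp point (between the pads) lies 2 mm behind it (nose_length is the distance from the TCP to the fingertips, in m); z points along the fingers, y is the line along which they close (so a half turn about z gives the same grasp; the last joint's range is limited). The gripper opens to 85 mm and grips with 20 to 120 N. Pads are 22 mm wide; open, the fingers measure 114 mm over their backs; the gripper's body (76 mm by 85 mm) begins 54 mm behind the grasp point. The pads swing forward as they close: fully open they stand 13 mm farther back than shut.
Start: joints at [1.187, 0.286, 1.577, -0, 1.279, -0.15], TCP at [0.156, 0.657, 0.248] pointing down, gripper open.
Joint ranges: [-2.77, 2.77], [-0.9, 2.22], [0.21, 2.48], [-1.53, 4.67], [0.24, 2.81], [-2.84, 2.84]. Speed limits (rad/s): [2.79, 2.79, 3.14, 3.14, 3.14, 3.14].

## Interface

Orientations are given as a unit quaternion [x, y, z, w].
In Python, from station import move_ptp, line_to, goto_joints, ungrasp, grasp, hold, ik, state, grab_frame, camera_params, PlanningError, sign_off, nose_length gives the robot as it stands. Calls block until the motion is done:
- move_ptp(position, orientation): joint-space move of the TCP to a pose.
- line_to(position, ori=None, max_speed=0.15, until_force=None): straight line of the TCP; ori=None keeps the orientation; max_speed is the mean speed in m/s. With until_force (N) it stops when the force on the tool has changed by that much, and returns True; else False.
- goto_joints(angles): joint-space move.
- ungrasp() and grasp(grip_force=None): open the fingers fully, or close them until they stop; grip_force is the grip in N (None keeps the last).
- hold(seconds).
- ik(position, orientation): joint angles nearest the present ones, or None.
- state(): the state.
- grab_frame(name): name is "side" or "top"; returns (picture, depth): 400x640x3 uint8, blue, green, red; 400x640 float32, m along the optical axis (not along the pixel's ray), 0 where there is no reading.
- camera_params(name): a dict with "K" (3x3 intrinsics, pixels), "D" ([k1, k2, p1, p2, k3] as OpenCV has them; the pictures are not rectified), "R" (3x3) and "t" (3): a world point X has camera coordinates R X + t. Camera axes: x right, y down, z forward; pixel columns grow to the right and rows downward; lengths in m; the calibration is good to about 2 mm. A picture is of the moment at which its call begins. camera_params takes no time and is no camera call.
A pose or a line that the arm cannot do raises PlanningError and nothing moves.
- sign_off(): hands the job in; it is judged then, once.
The state is a dict: "clock": time; "qpos": joint angles; "dq": joint speeds; "tau": joint torques, N m; "position": TCP position; "ee_rot": TCP orientation; "ft_force": force on the tool from outside, world axes, zero at the start; "wrist_torque": the same for the moment, N m; "finger_gap": opening from 0.0 (shut) to 1.0 (fully open); "grasp_force": force on a finger pad.
Only numpy, scipy, OpenCV 4.12 (cv2) and the standard library are available. Lean on these libraries where they do the work, as an engineer would, in place of code of your own. Each camera call takes 0.05 s, during which the arm holds its last target. There are 200 camera calls.

## Task

Clear the bisque dust from this kiln prop's deep blind socket: first set the ball valve of the bench suction half open (lever midway between across the pipe and along it), then pick up the prop lying on the table and hold it upright, deep hole up, on the down-turned nozzle, with the nozzle tip about half-way down the hole and without leaning on the nozzle. Both ends of the prop look alike, one being only a shallow seat, so feel on the nozzle which end is deep and turn the prop over if need be. Finish still holding it there, and leave the two bisque cups where they stand.

Things in the scene. Friction and masses are not known exactly. Their poses are not given: they have to be found in the camera images.
- valve_lever (a joint): ball valve lever, turning level about the upright valve stem and staying where it is left (stiff, about 0.2 N m). 0 = shut, lever across the pipe and pointing to the robot side; pi/2 = fully open, lever along the pipe and pointing left (+y side), so it opens clockwise seen from above. Half open = pi/4
- valve_axis (a point): point on the upright stem axis of the ball valve, at the height of the lever's sleeve (115 mm above the table). Axes of the fixed suction pipework: y along the level pipe, x away from the robot, z up. With the joint at angle a the lever points along (-cos a, sin a) in these axes
- lever_grip (a point): middle of the lever's black sleeve (68 mm long, 15 mm wide, 10 mm high), 78 mm from the stem axis; x points from here back to the stem, z up
- nozzle_tip (a point): centre of the lower, open end of the down-turned suction nozzle: a rigid upright steel tube 12 mm in diameter, 190 mm above the table, straight for 42 mm, then a 19 mm collar and a neck that rises up and away from the robot to a riser pipe 135 mm behind it, so that the space below it and on the robot's side is clear. z up
- suction_point: the fixed pipework that carries valve and nozzle; origin on the table under the valve stem, axes as valve_axis. From the valve the pipe runs level at 75 mm, left to a foot 115 mm away and right to the riser 170 mm away, which is 345 mm tall
- kiln_prop: square bisque clay prop 40 x 40 x 90 mm, 0.2 kg, lying on one of its long faces. Origin at the very middle, z axis along the 90 mm length. Each end has a round opening 22 mm in diameter in its centre: one is the blind socket, 50 mm deep, the other only a seat 5 mm deep. This entry does not say which end is which: the nozzle stops at once in the seat and goes deep into the socket
- bisque_cup_1: small terracotta-coloured bisque cup, 56 mm wide and 58 mm tall, standing; origin at the centre of its underside. A bystander
- bisque_cup_2: small cream bisque cup, 62 mm wide and 58 mm tall, standing; origin at the centre of its underside. A bystander

How it is judged:
By the outcome, as a careful person would: the job done as asked, in the order asked, and still so for the second after the job is handed in, while the arm keeps its last pose, push and grip.
It also fails if it takes over 72 s, if anything falls off the work surface, if the arm or the gripper's body presses on something with over 40 N, if the wrist force passes 120 N, or if a joint passes its speed limit or range.

## Working session

There is one attempt and no reset: what is moved stays moved. The work goes in short steps, each a Python script; the robot and the scene stay as the last script left them, time stands still between calls to the robot, and variables do not carry over. Pictures are saved under pics/ and viewed, at most 10 in all, crops included, and the job is handed in when it is done.

```bash
ls; mkdir -p pics
python3 - <<'E'
from station import *
import cv2,numpy as np
for n in("side","top"):
    p,d=grab_frame(n); cv2.imwrite(f"pics/{n}0.png",p); np.save(f"pics/{n}0.npy",d)
    c=camera_params(n); print(n,{k:np.round(v,4).tolist() for k,v in c.items()})
    print("cam pos",-np.array(c["R"]).T@np.array(c["t"]))
s=state();print(s,nose_length)
E
```

```text
pics
side {'K': [[388.8528, 0.0, 326.2457], [0.0, 388.8528, 200.1744], [0.0, 0.0, 1.0]], 'D': [-0.0925, 0.0, 0.0, 0.0, 0.0], 'R': [[-0.9735, -0.2288, 0.0002], [-0.1345, 0.5716, -0.8094], [0.1851, -0.788, -0.5872]], 't': [0.4946, 0.2185, 1.0344]}
cam pos [0.31946567 0.80339151 0.78418354]
top {'K': [[424.0436, 0.0, 318.606], [0.0, 424.0436, 193.8693], [0.0, 0.0, 1.0]], 'D': [-0.0107, 0.0, 0.0, 0.0, 0.0], 'R': [[-0.0213, -0.9998, 0.0019], [-0.9949, 0.021, -0.0985], [0.0985, -0.004, -0.9951]], 't': [-0.0599, 0.5544, 1.2692]}
cam pos [ 0.42528975 -0.06645926  1.31774131]
{'clock': 0.1, 'qpos': array([ 1.18699534e+00,  2.87089118e-01,  1.57802342e+00,  1.01363968e-06,
        1.27861507e+00, -1.50009217e-01]), 'dq': array([ 0.00026051, -0.00284604, -0.00255582, -0.00032037,  0.00110847,
        0.001611  ]), 'tau': array([ 3.28471997e-04, -4.07299304e+01, -2.93697596e+01, -1.48651361e-04,
        3.44805325e-03, -3.97486716e-06]), 'position': array([0.15614155, 0.65611892, 0.24708132]), 'ee_rot': array([ 1.16629924e-01,  9.93174869e-01, -1.02955409e-03, -2.82012967e-04]), 'ft_force': array([-0.68097236,  0.64714604,  0.29799801]), 'wrist_torque': array([-0.02295492,  0.04922736, -0.00299266]), 'grasp_force': 0.0, 'finger_gap': 1.0002387889851896} 0.017
```

View pics/top0.png

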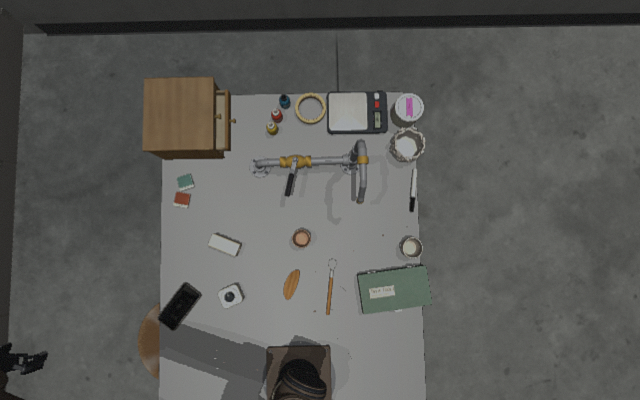

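View pics/side0.png

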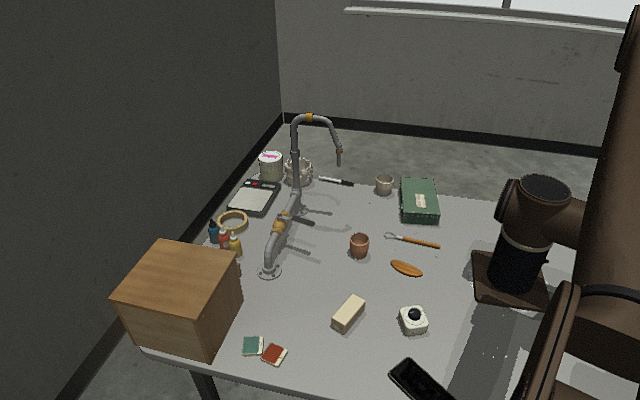

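The top view shows the prop at (225,244), the cups at (302,238) and (411,246), the valve at (296,161), the lever's sleeve at about (290,185) and the nozzle end at about (361,200). In the side view the prop is at (348,313), the lever at about (302,220) and the nozzle tip at about (339,164).

```bash
cat > h.py <<'E'
import numpy as np,cv2
from station import *
def ray(n,uv):
    c=camera_params(n);K,D,R,t=[np.array(c[k],float) for k in("K","D","R","t")]
    p=cv2.undistortPoints(np.array(uv,float).reshape(-1,1,2),K,D).reshape(-1,2)
    d=np.c_[p,np.ones(len(p))]@R
    return -R.T@t,d
def on_plane(n,uv,z):
    o,d=ray(n,uv); return o+d*((z-o[2])/d[:,2])[:,None]
def cloud(n,dep):
    v,u=np.mgrid[:400,:640]; o,d=ray(n,np.c_[u.ravel(),v.ravel()])
    X=o+d*dep.reshape(-1,1); X[dep.ravel()<=0]=np.nan
    return X.reshape(400,640,3)
def tri(a,b):
    """meeting point of top pixel a and side pixel b, and gap"""
    o1,d1=ray("top",[a]);o2,d2=ray("side",[b]);d1,d2=d1[0],d2[0]
    s=np.linalg.lstsq(np.c_[d1,-d2],o2-o1,rcond=None)[0]
    p,q=o1+s[0]*d1,o2+s[1]*d2
    return (p+q)/2,np.linalg.norm(p-q)
E
python3 - <<'E'
from h import *
np.set_printoptions(precision=4,suppress=True)
im={n:cv2.imread(f"pics/{n}0.png") for n in("top","side")}
C={n:cloud(n,np.load(f"pics/{n}0.npy")) for n in im}
# prop
for n,(x0,y0,x1,y1) in dict(top=(200,225,250,265),side=(322,288,375,340)).items():
    X=C[n][y0:y1,x0:x1].reshape(-1,3); X=X[X[:,2]>.03]
    print(n,"prop top z",np.nanmedian(X[:,2]),np.nanpercentile(X[:,2],[5,95]),cv2.minAreaRect(X[X[:,2]>.037][:,:2].astype(np.float32)*1000),len(X))
# brightness contour in top view
g=cv2.cvtColor(im["top"],cv2.COLOR_BGR2GRAY)
for n,b in(("top",(200,225,250,265)),("side",(322,288,375,340))):
    x0,y0,x1,y1=b; print(n,"table z",np.nanmedian(C[n][y0-5:y0+2,x0:x1,2]))
# cups, valve, nozzle clouds
for n in im:
    X=C[n].reshape(-1,3)
    for nm,c,r,zl in(("cup1",None,None,None),):pass
    ok=lambda lo,hi:X[np.all((X>lo)&(X<hi),axis=1)]
    P=ok([.3,-.4,.04],[.9,.4,.4])
    u=ok([.45,-.35,.16],[.75,-.05,.4]);print(n,"noz>0.16",len(u),u.min(0),u.max(0))
    k=u[(u[:,2]<.23)&(u[:,0]<.62)];print(" low",len(k),k.mean(0) if len(k) else"",k.min(0),k.max(0)) if len(k) else 0
    u=ok([.45,-.1,.095],[.75,.15,.135]);print(n,"lever",len(u),u.min(0),u.max(0),cv2.minAreaRect(u[:,:2].astype(np.float32)))
    for y0,y1 in((-.12,.08),(-.4,-.25)):
        u=ok([.35,y0,.05],[.52,y1,.07]);print(n,"cup",len(u),u.min(0) if len(u) else"",u.max(0) if len(u) else"")
a=cv2.resize(im["top"][130:210,245:385],None,fx=5,fy=5,interpolation=cv2.INTER_CUBIC)
cv2.imwrite("pics/topc.png",a)
a=cv2.resize(im["side"][100:290,250:380],None,fx=3,fy=3,interpolation=cv2.INTER_CUBIC)
b=cv2.resize(im["side"][285:345,315:380],None,fx=5,fy=5,interpolation=cv2.INTER_CUBIC)
o=np.zeros((600,800,3),np.uint8);o[:570,:390]=a;o[:300,400:725]=b
b=cv2.resize(im["top"][225:265,200:250],None,fx=6,fy=6,interpolation=cv2.INTER_CUBIC);o[310:550,400:700]=b
cv2.imwrite("pics/sidec.png",o)
E
```

```text
top prop top z 0.03915278990725235 [0.0348 0.0434] ((406.52752685546875, 217.12448120117188), (90.46900939941406, 39.573570251464844), 67.27725982666016) 412
side prop top z 0.04015823520621786 [0.0343 0.0427] ((401.8531188964844, 217.99473571777344), (92.46554565429688, 40.73490524291992), 66.48656463623047) 565
top table z -0.0006949380521594772
side table z 0.0013772307275212725
top noz>0.16 578 [ 0.5059 -0.1878  0.1608] [ 0.66   -0.16    0.3507]
 low 4 [ 0.5121 -0.172   0.1927] [ 0.5098 -0.175   0.1849] [ 0.5151 -0.1697  0.1976]
top lever 215 [ 0.5426 -0.0194  0.095 ] [0.6587 0.0244 0.1258] ((0.6029160022735596, 0.010356690734624863), (0.027222860604524612, 0.12349451333284378), 74.10208129882812)
top cup 54 [ 0.3936 -0.0433  0.051 ] [0.4468 0.0102 0.0639]
top cup 79 [ 0.3569 -0.3744  0.0501] [ 0.416  -0.3151  0.061 ]
side noz>0.16 879 [ 0.5024 -0.1834  0.1603] [ 0.6598 -0.1572  0.3499]
 low 46 [ 0.5112 -0.1701  0.2096] [ 0.5064 -0.1759  0.1892] [ 0.5169 -0.1657  0.2288]
side lever 203 [ 0.5373 -0.008   0.0955] [0.6517 0.0285 0.1225] ((0.594889223575592, 0.010425463318824768), (0.0215117447078228, 0.11676585674285889), 80.5118637084961)
side cup 103 [ 0.3887 -0.042   0.0501] [0.4426 0.0178 0.0585]
side cup 74 [ 0.3512 -0.3751  0.0501] [ 0.4113 -0.3119  0.0597]
```

View pics/topc.png

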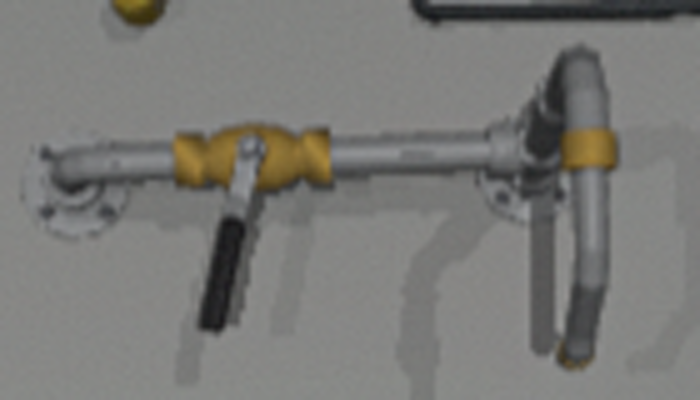

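View pics/sidec.png

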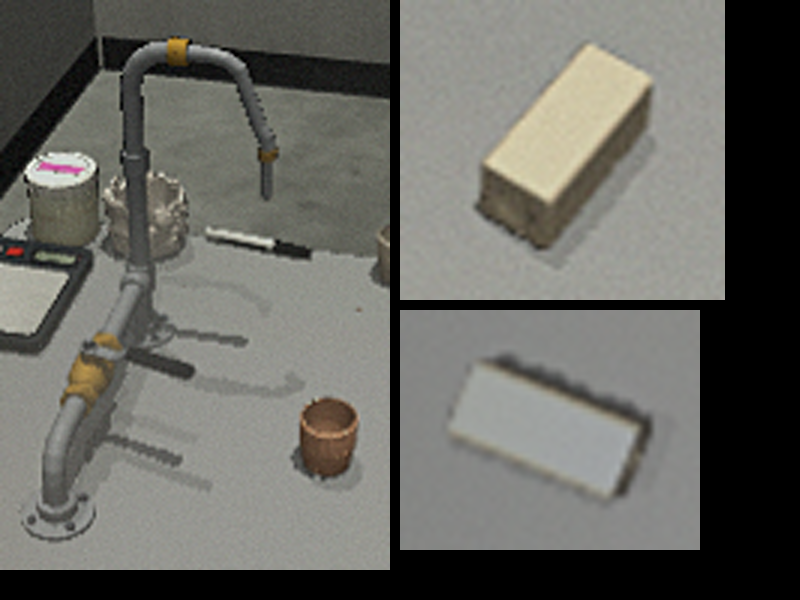

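In the top crop the stem is at (250,148), the sleeve runs from (235,218) to (212,330) and the pipe from (130,160) to (480,150). In the side crop the nozzle tip is at (266,198) and the sleeve runs from (130,352) to (192,372). The two cameras disagree by about 4 mm in x, so I will average them and use same-camera offsets later.

Run:
```python
from h import *
from scipy.spatial.transform import Rotation as Rn
np.set_printoptions(precision=4,suppress=True)
T=lambda x,y:(245+x/5-.4,130+y/5-.4); S=lambda x,y:(250+x/3-.33,100+y/3-.33)
for nm,a,b in(("sleeve in",T(235,218),S(130,353)),("sleeve out",T(213,328),S(191,372)),("collar",T(575,355),S(267,154))):
    print(nm,*tri(a,b))
print("stem top",on_plane("top",[T(250,148)],.122))
im={n:cv2.imread(f"pics/{n}0.png") for n in("top","side")}
C={n:cloud(n,np.load(f"pics/{n}0.npy")) for n in im}
for n in im:
    hsv=cv2.cvtColor(im[n],cv2.COLOR_BGR2HSV); X=C[n].reshape(-1,3)
    dark=(im[n].max(2)<60).ravel()
    k=dark&np.all((X>[.5,-.06,.09])&(X<[.66,.08,.14]),axis=1)
    m=np.zeros(k.size,np.uint8);m[k]=1;v,u=np.nonzero(m.reshape(400,640))
    P=on_plane(n,np.c_[u,v],.118); print(n,"sleeve",len(P),X[k].mean(0),cv2.minAreaRect(P[:,:2].astype(np.float32)*1000))
    # pipe direction: level pipe top z .08-.095 
    k=np.all((X>[.6,-.15,.065])&(X<[.72,-.055,.1]),axis=1)
    k2=np.all((X>[.6,.05,.065])&(X<[.72,.09,.1]),axis=1)
    print(n,"pipe R",k.sum(),X[k].mean(0),"L",k2.sum(),X[k2].mean(0))
    k=np.all((X>[.6,-.25,.12])&(X<[.72,-.1,.27]),axis=1);print(n,"riser",X[k].mean(0) if k.any() else 0)
s=state()
def ori(z,x): 
    z=np.array(z,float);x=np.array(x,float);y=np.cross(z,x);return Rn.from_matrix(np.c_[x,y,z]).as_quat()
for psi in np.radians([-40,-20,0,20,40]):
  for up in(1,-1):
    z=[np.cos(psi),np.sin(psi),0]
    print(round(np.degrees(psi)),up,[ik(np.array([.514,-.1755,h]),ori(z,[0,0,up])) for h in(.11,.17)])
```

```text
sleeve in [0.6036 0.0044 0.1144] 0.0038699195744752325
sleeve out [0.5412 0.018  0.1143] 0.0026349566564523256
collar [ 0.5125 -0.1752  0.2375] 0.00043551390308527795
stem top [[ 0.6446 -0.0048  0.122 ]]
top sleeve 109 [0.5723 0.0126 0.1186] ((572.7254028320312, 12.627820014953613), (13.910634994506836, 63.60303497314453), 76.74980163574219)
top pipe R 231 [ 0.6484 -0.1044  0.0824] L 94 [0.6461 0.0698 0.0822]
top riser [ 0.6436 -0.1675  0.1999]
side sleeve 60 [0.5704 0.0169 0.1186] ((590.3018798828125, 10.856851577758789), (17.65794563293457, 105.53497314453125), 77.76054382324219)
side pipe R 160 [ 0.6423 -0.1079  0.0824] L 83 [0.6405 0.0707 0.0818]
side riser [ 0.6437 -0.1651  0.199 ]
-40 1 [array([-0.3818,  0.3475,  2.4555,  3.4757,  1.2496, -1.6799]), None]
-40 -1 [array([-0.3818,  0.3475,  2.4555,  3.4757,  1.2496,  1.4616]), None]
-20 1 [None, None]
-20 -1 [None, None]
0 1 [array([-0.8661,  0.3414,  2.4668,  2.2477,  1.3572, -1.3129]), None]
0 -1 [array([-0.8661,  0.3414,  2.4668,  2.2477,  1.3572,  1.8287]), None]
20 1 [array([-0.9729,  0.4099,  2.3379,  1.8013,  1.4762, -1.188 ]), array([-0.9729,  0.2292,  2.3727,  1.7854,  1.4439, -1.0448])]
20 -1 [array([-0.9729,  0.4099,  2.3379,  1.8013,  1.4762,  1.9536]), array([-0.9729,  0.2292,  2.3727,  1.7854,  1.4439,  2.0968])]
40 1 [array([-0.986 ,  0.5019,  2.1652,  1.4699,  1.6225, -1.0989]), array([-0.986 ,  0.3528,  2.1949,  1.4767,  1.6341, -0.9799])]
40 -1 [array([-0.986 ,  0.5019,  2.1652,  1.4699,  1.6225,  2.0427]), array([-0.986 ,  0.3528,  2.1949,  1.4767,  1.6341,  2.1617])]
```

```bash
cat >> h.py <<'E'
from scipy.spatial.transform import Rotation as Rn
np.set_printoptions(precision=4,suppress=True)
def ori(z,x):
    z=np.array(z,float);x=np.array(x,float);return Rn.from_matrix(np.c_[x,np.cross(z,x),z]).as_quat()
STEM=np.array([.6455,-.005]); YAW=np.radians(.7); DOWN=[0,0,-1]
def lever(w,r=.078,z=.113,sg=1):
    d=np.array([-np.cos(w),np.sin(w)])
    return np.r_[STEM+r*d,z],ori(DOWN,sg*np.r_[d,0])
def show(m=""):
    s=state();print(m,"t%.1f"%s["clock"],s["position"],"F",s["ft_force"],"gap %.3f grip %.1f"%(s["finger_gap"],s["grasp_force"]))
E
python3 - <<'E'
from h import *
w0=np.radians(13);w1=np.pi/4-YAW
q=state()["qpos"];best=None
for sg in(1,-1):
    a,b=[ik(*lever(w,sg=sg)) for w in(w0,w1)]
    print(sg,a,b)
    if a is not None and b is not None:
        c=abs(a-q)[3:].max()
        if best is None or c<best[0]:best=(c,sg)
sg=best[1];print(best)
p,o=lever(w0,z=.22,sg=sg)
move_ptp([.40,.25,.30],o);move_ptp(p,o);show()
line_to(lever(w0,sg=sg)[0],max_speed=.15);show("at lever")
grasp(30);show("gripped")
for w in np.linspace(w0,w1,5)[1:]:
    p,o=lever(w,sg=sg);line_to(p,o,max_speed=.05)
show("turned")
ungrasp();show("open")
line_to(lever(w1,z=.24,sg=sg)[0],max_speed=.2)
move_ptp([.41,.215,.22],ori(DOWN,[np.cos(np.radians(66.9)),np.sin(np.radians(66.9)),0]))
show()
for n in("top","side"):
    P,d=grab_frame(n);cv2.imwrite(f"pics/{n}1.png",P);np.save(f"pics/{n}1.npy",d)
a=cv2.resize(P[:],None,fx=1.25,fy=1.25)
t=cv2.resize(cv2.imread("pics/top1.png")[130:210,245:385],None,fx=5,fy=5,interpolation=cv2.INTER_CUBIC)
cv2.imwrite("pics/topc1.png",t)
E
```

```text
1 [-0.156   0.2076  1.9379 -0.      0.9961 -1.4999] [-0.0876  0.2524  1.8835 -0.      1.0057 -0.8853]
-1 [-0.156   0.2076  1.9379 -0.      0.9961  1.6416] [-0.0876  0.2524  1.8835 -0.      1.0057  2.2563]
(np.float64(1.3499374901753285), 1)
 t3.0 [0.5694 0.0136 0.2204] F [-0.2541 -0.4363  0.3191] gap 1.001 grip 0.0
at lever t3.9 [0.5703 0.0127 0.1142] F [ 0.5207 -0.4528  0.5358] gap 1.004 grip 0.0
gripped t4.5 [0.5696 0.0127 0.1133] F [-0.9682  2.0489  2.989 ] gap 0.167 grip 32.0
turned t6.0 [0.5895 0.0503 0.1133] F [-2.9889  6.8386  4.821 ] gap 0.170 grip 32.1
open t6.7 [0.5897 0.0494 0.113 ] F [-1.0984 -0.2528 -0.3363] gap 0.997 grip 0.0
 t8.8 [0.4101 0.2148 0.2195] F [ 0.1853 -0.5333  0.71  ] gap 0.998 grip 0.0
```

View pics/topc1.png

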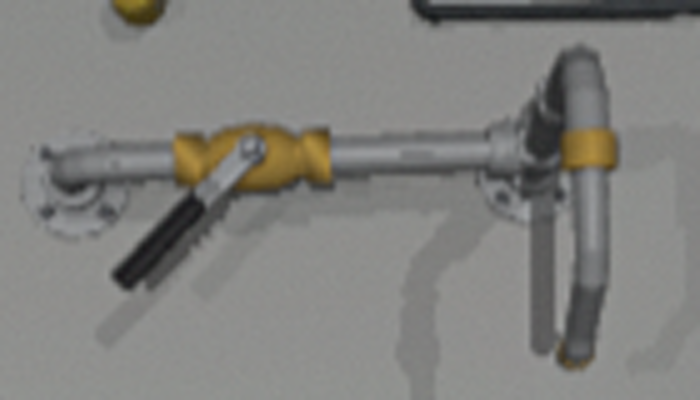

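The lever now lies along (250,148)–(125,278), close to 45°. I'll quantify that and check the IK for the hold poses.

Run:
```python
from h import *
im=cv2.imread("pics/top1.png");C=cloud("top",np.load("pics/top1.npy"));X=C.reshape(-1,3)
k=(im.max(2)<60).ravel()&np.all((X>[.5,-.06,.09])&(X<[.66,.12,.14]),axis=1)
v,u=np.divmod(np.nonzero(k)[0],640);P=on_plane("top",np.c_[u,v],.118)[:,:2]
vx,vy,x0,y0=cv2.fitLine((P*1000).astype(np.float32),cv2.DIST_HUBER,0,.01,.01).ravel()
print("lever world deg",np.degrees(np.arctan2(abs(vy),abs(vx))),len(P),P.mean(0),"a=",np.degrees(np.arctan2(abs(vy),abs(vx)))+.7)
d=P.mean(0)-on_plane("top",[(294.6,159.2)],.122)[0,:2];print("by stem",np.degrees(np.arctan2(d[1],-d[0])),np.linalg.norm(d))
# obstacles near approach: highest points in cells
for x in np.arange(.2,.76,.08):
    print("%.2f"%x,[round(float(np.nanmax(np.r_[0,X[(abs(X[:,0]-x)<.04)&(abs(X[:,1]-y)<.04)][:,2]])),2) for y in np.arange(-.5,.01,.08)])
def f(p,psi,up):
    z=[np.cos(psi),np.sin(psi),0];return ik(np.array(p),ori(z,[0,0,up]))
for deg in(55,70,80,90,105):
    print(deg,[f([.513,-.18,h],np.radians(deg),-1) for h in(.115,.17)])
for deg in(40,60,90):
    print("mid",deg,f([.42,-.05,.32],np.radians(deg),-1),"pre",f([.45,-.27,.13],np.radians(deg),-1))
```

```text
lever world deg 44.592945 98 [0.5927 0.0476] a= 45.292946
by stem 45.2625054382909 0.07373802281787258
0.20 [0.0, 0.05, 0.06, 0.06, 0.05, 0.02, 0.01]
0.28 [0.0, 0.05, 0.06, 0.06, 0.06, 0.02, 0.01]
0.36 [0.0, 0.05, 0.06, 0.05, 0.01, 0.01, 0.06]
0.44 [0.0, 0.0, 0.06, 0.01, 0.01, 0.01, 0.06]
0.52 [0.0, 0.0, 0.02, 0.01, 0.34, 0.01, 0.01]
0.60 [0.0, 0.0, 0.02, 0.01, 0.35, 0.08, 0.11]
0.68 [0.0, 0.08, 0.08, 0.07, 0.33, 0.09, 0.12]
0.76 [0.0, 0.09, 0.1, 0.03, 0.03, 0.03, 0.03]
55 [array([-0.9642,  0.5687,  2.0219,  1.2664,  1.7529,  2.0937]), array([-0.9642,  0.449 ,  2.0461,  1.2845,  1.7808,  2.1869])]
70 [array([-0.9153,  0.6449,  1.8812,  1.0921,  1.8857,  2.1088]), array([-0.9153,  0.5371,  1.9038,  1.1185,  1.9239,  2.1894])]
80 [array([-0.8752,  0.6939,  1.7906,  0.982 ,  1.9756,  2.1036]), array([-0.8752,  0.5922,  1.8126,  1.0124,  2.0188,  2.1771])]
90 [array([-0.8309,  0.7404,  1.7046,  0.872 ,  2.0645,  2.0843]), array([-0.8309,  0.6437,  1.7261,  0.9052,  2.1119,  2.1514])]
105 [array([-0.7588,  0.8035,  1.5879,  0.6978,  2.191 ,  2.0243]), array([-0.7588,  0.7123,  1.6091,  0.7324,  2.2438,  2.0817])]
mid 40 None pre [-1.1985  0.4946  2.1018  1.2895  1.7376  2.0923]
mid 60 [-0.9496 -0.1492  2.3599  1.3062  1.9087  2.4563] pre [-1.13    0.5994  1.9163  1.0587  1.9112  2.1067]
mid 90 [-0.7925  0.1145  2.1008  1.0235  2.1764  2.3222] pre [-0.9904  0.7373  1.6685  0.7242  2.1667  2.0316]
```

Run:
```python
from h import *
a=np.radians(66.9);L=[np.cos(a),np.sin(a),0];PC=np.array([.4042,.2175])
o=ori(DOWN,L)
move_ptp(np.r_[PC,.12],o)
line_to(np.r_[PC,.024],max_speed=.12,until_force=15);show("down")
grasp(70);show("gripped")
line_to(np.r_[PC,.30],max_speed=.25);show("lift")
H=ori([0,1,0],[0,0,1])
for p,oo,v in(([.42,.12,.32],H,.08),([.42,-.05,.30],H,.25),([.43,-.29,.22],H,.25),([.513,-.27,.115],H,.25)):
    try: line_to(p,oo,max_speed=v);show(p)
    except PlanningError as e: print("plan",p,e);break
for n in("top","side"):
    P,d=grab_frame(n);cv2.imwrite(f"pics/{n}2.png",P);np.save(f"pics/{n}2.npy",d)
```

```text
down t10.4 [0.4052 0.2178 0.025 ] F [ 0.7771 -0.0633  0.1843] gap 1.001 grip 0.0
gripped t10.8 [0.4049 0.2177 0.0247] F [ 0.5922 -0.0892  3.3389] gap 0.461 grip 72.2
lift t12.1 [0.4032 0.2172 0.2977] F [ 0.1262 -0.1469 -1.247 ] gap 0.456 grip 71.6
[0.42, 0.12, 0.32] t13.9 [0.42   0.1202 0.3204] F [-0.4125 -0.0713 -2.5418] gap 0.459 grip 71.8
[0.42, -0.05, 0.3] t14.7 [ 0.4198 -0.0492  0.3   ] F [-0.5852  0.9548 -1.9054] gap 0.460 grip 71.8
[0.43, -0.29, 0.22] t15.9 [ 0.4301 -0.289   0.2202] F [ 0.4259  0.691  -1.7647] gap 0.458 grip 71.8
[0.513, -0.27, 0.115] t16.6 [ 0.5129 -0.2698  0.1159] F [-0.0977  0.5437 -1.5389] gap 0.457 grip 71.8
```

View pics/side2.png

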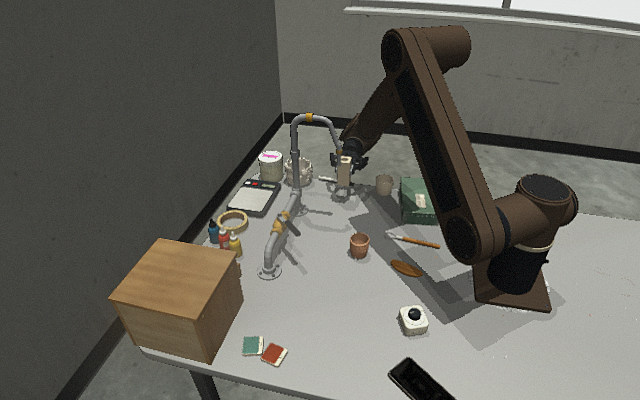

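The prop is upright in the gripper at (345,170) in the side view. The nozzle tip is just left of it at about (339,164), and both cups are undisturbed. Next I measure the prop and nozzle in the same cameras, then slide under.

Run:
```python
from h import *
line_to([.5127,-.1807,.115],max_speed=.15);show()
for n,(x0,y0,x1,y1),(a0,b0,a1,b1) in(("side",(300,100,380,200),None or (0,0,0,0)),("top",(320,150,400,230),(0,0,0,0))):
    P,d=grab_frame(n);cv2.imwrite(f"pics/{n}3.png",P);C=cloud(n,d).reshape(-1,3)
    hsv=cv2.cvtColor(P,cv2.COLOR_BGR2HSV).reshape(-1,3)
    k=np.all((C>[.47,-.22,.07])&(C<[.56,-.13,.165]),axis=1)
    print(n,"prop pts",k.sum(),np.percentile(C[k],[2,50,98],axis=0))
    t=np.all((C>[.47,-.22,.152])&(C<[.56,-.13,.168]),axis=1);
    if t.sum()>10:print("top face",t.sum(),np.percentile(C[t],[2,50,98],axis=0),cv2.minAreaRect((C[t][:,:2]*1000).astype(np.float32)))
    z=np.all((C>[.49,-.2,.185])&(C<[.54,-.15,.228]),axis=1);print("noz",z.sum(),C[z].mean(0) if z.any() else"")
    cv2.imwrite(f"pics/c{n}3.png",cv2.resize(P[y0:y1,x0:x1],None,fx=5,fy=5,interpolation=cv2.INTER_CUBIC))
a,b=cv2.imread("pics/cside3.png"),cv2.imread("pics/ctop3.png")
o=np.zeros((500,800,3),np.uint8);o[:,:400]=a;o[:400,400:]=b;cv2.imwrite("pics/both3.png",o)
```

```text
t17.4 [ 0.5129 -0.1815  0.1156] F [ 0.4851 -0.37   -1.5026] gap 0.458 grip 71.8
side prop pts 578 [[ 0.4765 -0.2127  0.0745]
 [ 0.508  -0.1591  0.1232]
 [ 0.5548 -0.153   0.1605]]
top face 117 [[ 0.491  -0.195   0.1525]
 [ 0.5101 -0.1685  0.1586]
 [ 0.5303 -0.155   0.1619]] ((511.0342102050781, -174.53599548339844), (43.60722351074219, 40.761260986328125), 88.52595520019531)
noz 45 [ 0.5113 -0.171   0.2086]
top prop pts 359 [[ 0.4749 -0.2183  0.0831]
 [ 0.5069 -0.1833  0.1278]
 [ 0.5546 -0.1572  0.1625]]
top face 133 [[ 0.4959 -0.1953  0.1536]
 [ 0.5096 -0.1705  0.1588]
 [ 0.5348 -0.1573  0.1633]] ((515.4357299804688, -176.11935424804688), (38.37477493286133, 39.056541442871094), 88.53623962402344)
noz 4 [ 0.512  -0.1719  0.1936]
```

View pics/both3.png

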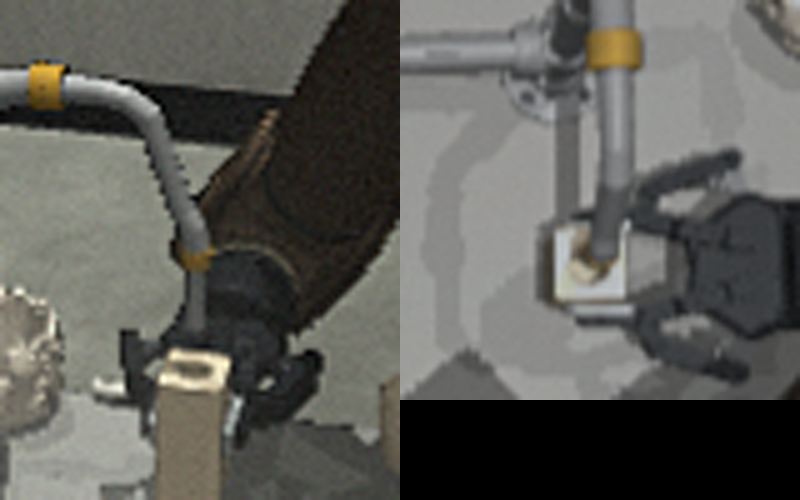

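The prop top is centred under the nozzle to within about 1.5 mm: nozzle end at (195,330) over the opening at (200,368) in the side crop. Now I feel upward.

Run:
```python
from h import *
hit=line_to([.5133,-.181,.20],max_speed=.04,until_force=6);show(f"hit {hit}")
```

```text
hit True t19.4 [ 0.5131 -0.1807  0.1949] F [ 0.3298 -0.0573 -2.2295] gap 0.456 grip 71.8
```

It stopped about 50 mm deep, where the socket floor was expected, so the deep end is up. Now I back off 25 mm and check.

Run:
```python
from h import *
line_to([.5133,-.181,.1697],max_speed=.05);hold(.5);show()
s=state();print(s["wrist_torque"],Rn.from_quat(s["ee_rot"]).as_matrix())
for n,(x0,y0,x1,y1) in(("side",(300,100,380,200)),("top",(240,130,400,260))):
    P,d=grab_frame(n);X=cloud(n,d).reshape(-1,3)
    t=np.all((X>[.47,-.22,.203])&(X<[.56,-.13,.225]),axis=1);print(n,t.sum(),np.median(X[t],axis=0),cv2.minAreaRect((X[t][:,:2]*1000).astype(np.float32)))
    cv2.imwrite(f"pics/c{n}4.png",cv2.resize(P[y0:y1,x0:x1],None,fx=5 if n=="side" else 2.5,fy=5 if n=="side" else 2.5,interpolation=cv2.INTER_CUBIC))
a,b=cv2.imread("pics/cside4.png"),cv2.imread("pics/ctop4.png")
o=np.zeros((500,800,3),np.uint8);o[:,:400]=a;o[:325,400:]=b;cv2.imwrite("pics/both4.png",o)
```

```text
t20.5 [ 0.5133 -0.181   0.1698] F [-0.3234 -0.3922 -2.4756] gap 0.456 grip 71.8
[-0.7871 -0.011  -0.0183] [[ 0.0037  1.      0.0009]
 [ 0.0042 -0.0009  1.    ]
 [ 1.     -0.0037 -0.0042]]
side 132 [ 0.5094 -0.1666  0.2129] ((511.6754150390625, -172.91952514648438), (41.21250534057617, 41.034393310546875), 88.86945343017578)
top 146 [ 0.5106 -0.1706  0.2132] ((515.48681640625, -175.94554138183594), (39.391239166259766, 38.81476593017578), 0.46383553743362427)
```

View pics/both4.png

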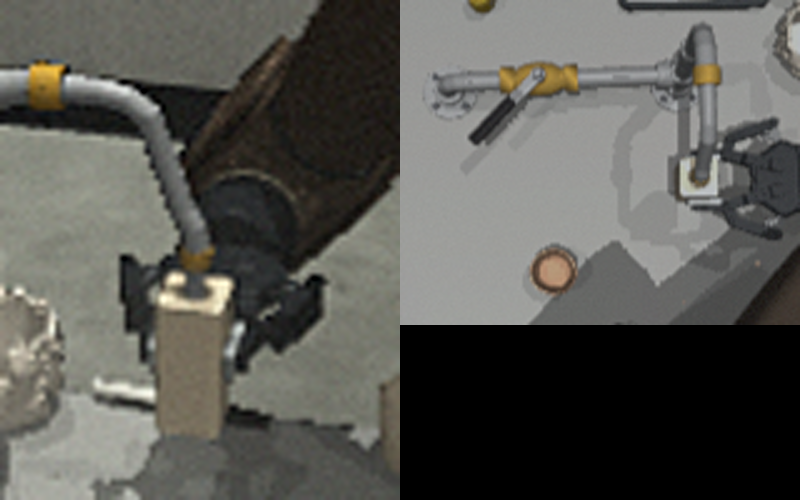

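The prop sits upright with the nozzle inside its opening (195,290 in the side crop). Its top measures about 0.213 m, so the tip is about 24 mm deep, and the sensor shows only the prop's weight. The lever is still at 45°, and the visible cup is undisturbed.

```bash
python3 -c "
from station import *
print(sign_off())"
```

```text
the job is handed in; nothing more can be done
None
```

The job is handed in after about 21 s: the valve is half open (about 45°), and the arm is holding the prop deep hole up with the nozzle about half-way down it and no sign of leaning. No turn-over was needed. Neither cup was touched as far as I could see, though cup 2 was out of frame in the last picture.

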